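# Load a turned stem in the holding fixture

## Robot

A 7-joint arm with a two-finger parallel gripper is mounted at the origin on the work surface. World frame = base frame: x ahead of the robot, y to its left, z up, the work surface at z = 0. Lengths are in m, angles in rad, forces in N, time in s.
With the tool pointing down it reaches from about 0.4 to 0.85 m from the base axis. Payload 4.5 kg.
Tool frame: the origin (TCP) lies at the very end of the fingers, on their centre line; the grasp point (between the pads) lies 19 mm behind it; z points along the fingers, y is the line along which they close (so a half turn about z gives the same grasp; the last joint's range is limited). The gripper opens to 88 mm and grips with 3 to 60 N. Pads are 18 mm wide; open, the fingers measure 123 mm over their backs; the gripper's body (75 mm by 187 mm) begins 45 mm behind the grasp point.
Start: joints at [1.267, 0.689, -0.195, 1.565, 0.157, 0.902, -0.215], TCP at [0.207, -0.59, 0.239] pointing down, gripper open.
Joint ranges: [-3.01, 3.01], [-0.46, 2.08], [-1.47, 1.51], [0.13, 2.56], [-1, 4.14], [0.04, 2.09], [-2.66, 2.66]. Speed limits (rad/s): [2.57, 2.57, 3.14, 3.14, 3.14, 3.14, 3.14].

## Interface

Orientations are given as a unit quaternion [x, y, z, w].
In Python, from plant import r gives the robot as it stands. The module is installed in compiled form; this text tells all that it offers.
- The arm moves only by the tool step_arm, never from a script. Its argument "increments" is a list of rows, each a list of 2 entries, a list of its own where there are three numbers: the shift along the world's x, y, z in cm, then the turn, a rotation vector about the world's x, y, z in degrees. A call has exactly 10 rows; each row shifts and turns the commanded pose from where the row before left it; what a row does not reach is not made up. A row lasts 1/10 s, in which the tool goes at most 50 mm and 8.59 degrees, less where a joint would pass 70% of its speed; a pose out of reach is approached as far as the arm can. A call is refused whole if a number of a shift passes 5 or a number of a turn 8.59, either way. A call with a gripper value outside its range is refused whole. "fingers" is the opening, from 0 (shut) to 1 (fully open), set as the call begins (left out, the last holds). The fingers move at their own pace and stop on an object; "grip_force" is the grip in N (left out, the last holds). Time passes only in rows, so rows that do not move let the fingers close, or fill a call up. It gives the time, the measured TCP pose, the force, the opening and the grip force at its end, in the units of the state.
- r.get_state(): the state, without advancing time (a new reading comes with each control period).
- r.snapshot(name): name is "side" or "top"; returns (picture, depth): 384x512x3 uint8, red, green, blue; 384x512 float32, m along the optical axis (not along the pixel's ray), 0 where there is no reading.
- r.calibration(name): a dict with "fov_y" (degrees; the focal length in pixels is half the picture's height over the tangent of half this angle, whatever the lens; pixels are square), "cx", "cy" (the principal point, pixels), "k1" (the pictures are not rectified: a ray, as slopes to the right and down, at radius r is drawn at 1 + k1 r^2 times it, then the intrinsics apply), "R" (3x3) and "t" (3): a world point X has camera coordinates R X + t. Camera axes: x right, y down, z forward; pixel columns grow to the right and rows downward; lengths in m; the calibration is good to about 2 mm. A picture is of the moment at which its call begins. calibration takes no time and is no camera call.
- r.finish_job(): hands the job in; it is judged then, once.
The state is a dict: "clock": time; "q": joint angles; "qd": joint speeds; "joint_torque": joint torques, N m; "tool_pos": TCP position; "eef_rot": TCP orientation; "contact_force": force on the tool from outside, world axes, zero at the start; "moment": the same for the moment, N m; "opening": opening from 0.0 (shut) to 1.0 (fully open); "finger_force": force on a finger pad.
Only numpy, scipy, OpenCV 4.12 (cv2) and the standard library are available. Lean on these libraries where they do the work, as an engineer would, in place of code of your own. Each camera call takes 0.05 s, during which the arm holds its last target. There are 200 camera calls.

## Task

Get the turned wooden stem ready for cross-drilling: lay it on its side in the two V saddles of the holding fixture, lowering it in rather than dropping or toppling it, with its thick foot butted up against the fixture's end plate and its thin spigot pointing away from that plate. Once it lies there released, swing the steel keeper arm across the stem until it stops. Leave the other things on the bench where they are.

Things in the scene. Friction and masses are not known exactly. Their poses are not given: they have to be found in the camera images.
- stem: The part to load: loose, plain light wood, about 0.13 kg, at first standing upright on its thick end (the foot). Thick shaft 40 mm in diameter, 130 mm long, then a thin coaxial spigot 24 mm in diameter, 30 mm long. Origin: centre of the foot's flat end face; z runs along the part to the spigot. Centre of mass 71 mm from the foot.
- stem_tip (a point): Centre of the spigot's end face, 160 mm from the foot on the stem's axis.
- fixture: Holding fixture fixed to the bench; plywood base 190 x 190 x 15 mm. Origin: on the bench below the cradle line, midway between the saddles; z up. Two wooden 90 degree V saddles, each 16 mm thick, centred at y = -42 and +42 mm, 68 mm open between them down to the base for fingers. V line along y at x = 0, V bottom 32 mm, rims 62 mm above the bench, 34 mm to either side.
- seat_foot (a point): Point on the inner face of the fixture's upright aluminium end plate where the foot's centre belongs: fixture x = 0, y = +65 mm, 60 mm above the bench. The plate is 70 mm wide, 10 mm thick, its top 76 mm above the bench. A seated stem lies from here along the fixture's -y, its spigot end at y = -95 mm.
- keeper (a joint): Angle of the keeper, a flat steel arm 20 mm wide, 9 mm thick, swinging level about a post; underside 84 mm above the bench (3 mm over a seated stem). 0 = closed on its stop, pointing along the fixture's -x across the stem. Grows as it opens, clockwise seen from above; at 1.57 it points along +y, clear of the stem. Starts at 1.2 to 1.9, limit 2.0, stays where left.
- keeper_grip (a point): Grip point on the keeper's handle, an upright black plastic post 18 mm in diameter near the arm's free end, 96 mm from the pivot axis; the handle reaches from 93 to 138 mm above the bench, this point is at 118 mm.
- keeper_pivot (a point): On the keeper's vertical pivot axis (post 20 mm in diameter) at fixture x = +78, y = +42 mm, 82 mm above the bench.
- offcut: Bystander: short plain cylinder of the same wood without a spigot, 40 mm in diameter, 60 mm tall, standing. Origin: centre of its underside.
- tape_roll: Bystander: roll of masking tape lying flat, 90 mm outer diameter, 76 mm hole, 25 mm tall. Origin: centre of its underside.
- screwdriver: Bystander: screwdriver lying on the bench along its x axis, about 200 mm long. Origin: on the bench under its middle.
There are look-alikes about, which are no part of the job. Of the things shaped like the stem, the wood one is meant.

How it is judged:
By the outcome, as a careful person would: the job done as asked, in the order asked, and still so for the second after the job is handed in, with the robot touching nothing.
It also fails if it takes over 64 s, if anything falls off the work surface, if the arm or the gripper's body presses on something with over 40 N, if the wrist force passes 120 N, or if a joint passes its speed limit or range.

## Working session

There is one attempt and no reset: what is moved stays moved. The work goes in short steps, Python scripts to look and compute and a tool call to move; the robot and the scene stay as the last step left them, time stands still between calls to the robot, and variables do not carry over. Pictures are saved under pics/ and viewed, at most 10 in all, crops included, and the job is handed in when it is done.

Besides the shell and the picture viewer there is one more tool, called after "Request:" in YAML: its name, and indented under it one key for each argument. step_arm: Moves the arm, as the interface text tells. Its arguments: {"type":"object","properties":{"increments":{"type":"array","items":{"type":"array"}},"fingers":{"type":"number"},"grip_force":{"type":"number"}},"required":["increments"]}

```bash
mkdir -p pics
cat > h.py <<'E'
import numpy as np, cv2
from plant import r
def cam(n):
    c=r.calibration(n); f=192/np.tan(np.radians(c["fov_y"])/2)
    K=np.array([[f,0,c["cx"]],[0,f,c["cy"]],[0,0,1]]); return c,K
def cloud(n,d):
    c,K=cam(n); v,u=np.mgrid[:384,:512]
    p=np.stack([u,v],-1).reshape(-1,1,2).astype(float)
    s=cv2.undistortPoints(p,K,np.array([c["k1"],0,0,0.])).reshape(384,512,2)
    P=np.dstack([s*d[...,None],d])
    W=(P-np.array(c["t"]))@np.array(c["R"]); W[d==0]=np.nan
    return W
def snap(n,name):
    im,d=r.snapshot(n); cv2.imwrite(f"pics/{name}.png",cv2.resize(im[...,::-1],(768,576),interpolation=cv2.INTER_CUBIC))
    W=cloud(n,d); np.savez(f"{name}.npz",im=im,W=W); return im,W
E
python3 - <<'E'
from h import *
for n in("top","side"):
    im,W=snap(n,n+"0"); c,K=cam(n); print(n,c["k1"],-np.array(c["R"]).T@c["t"],np.isnan(W[...,0]).mean())
s=r.get_state();print(s)
E
```

```text
top -0.10948171311351788 [ 0.4435236  -0.07451728  0.92695639] 0.0038248697916666665
side -0.11017102622127017 [0.33345451 0.51902378 0.53768272] 0.0037841796875
{'clock': 0.1, 'q': array([ 1.2667999 ,  0.68990578, -0.19450745,  1.5662308 ,  0.15732759,
        0.90248368, -0.21515482]), 'qd': array([-0.00011711, -0.00069408, -0.00113985, -0.00266914, -0.0003179 ,
        0.0014636 , -0.00046639]), 'joint_torque': array([-2.94594101e-03, -5.28492844e+01, -1.27188183e+00, -1.53835934e+01,
       -5.27136179e-02,  1.91682317e-03,  5.55832321e-05]), 'tool_pos': array([ 0.20689222, -0.58917108,  0.23798883]), 'eef_rot': array([ 9.85767912e-01,  1.68109947e-01, -2.08638022e-04, -7.90432973e-04]), 'contact_force': array([ 0.53452575, -0.55538011, -0.37821641]), 'moment': array([ 0.04121184, -0.05066301,  0.03081554]), 'finger_force': 0.0, 'opening': 0.9959308920364497}
```

View pics/top0.png

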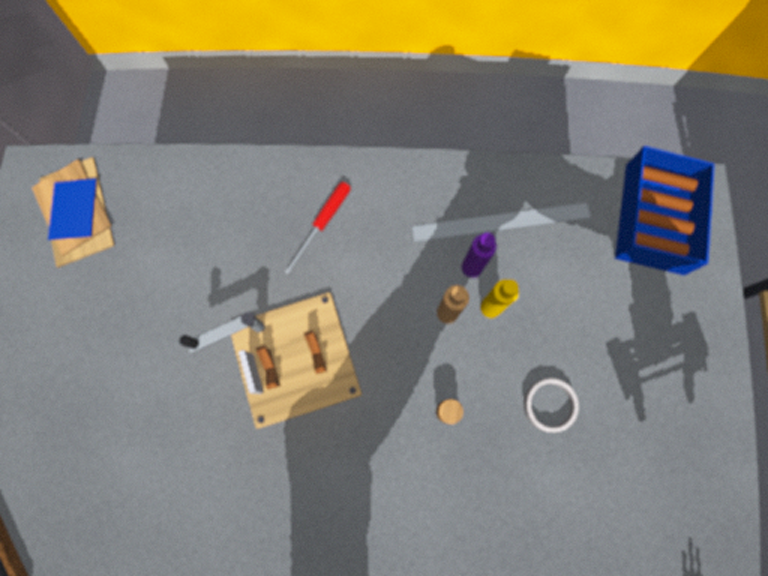

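View pics/side0.png

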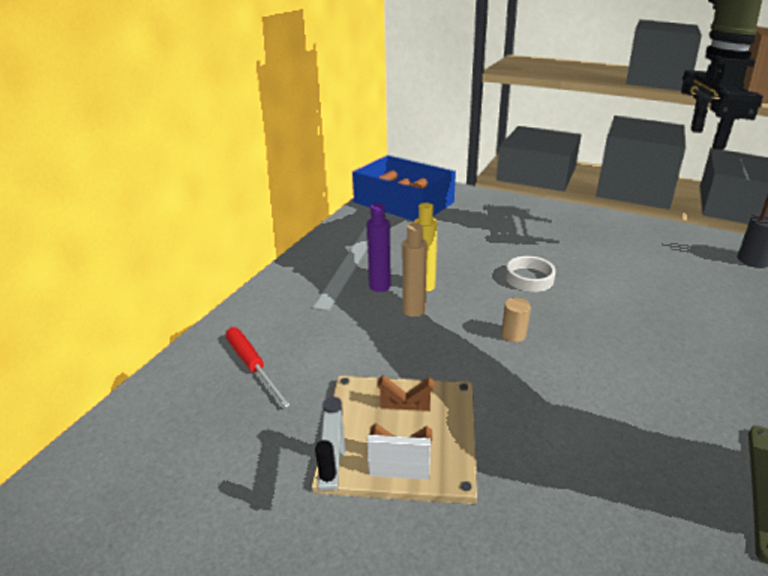

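The top view shows the wood stem at about (453,303), with the purple look-alike at (480,255) and the yellow one at (500,298). The fixture is at (295,360), with its plate on the left at (250,372). The keeper points left with its handle at (188,342). Next I measure these from depth.

Run:
```python
from h import *
for n in("top0","side0"):
    z=np.load(n+".npz"); W=z["W"]; im=z["im"].astype(int)
    X,Y,Z=np.moveaxis(W,-1,0); ws=(X>.2)&(X<.9)&(abs(Y)<.5)
    print(n,"bench",np.nanmedian(Z[ws&(Z<.01)&(Z>-.02)]))
    m=ws&(Z>.02)&(Z<.3); k,l,st,ce=cv2.connectedComponentsWithStats(m.astype(np.uint8))
    for i in range(1,k):
        if st[i,4]<40: continue
        q=l==i; print(st[i,:5],"med",W[q].mean(0).round(4),"max",W[q].max(0).round(3),"min",W[q].min(0).round(3),im[q].mean(0).round())
        for lo,hi in((.145,.17),(.12,.15),(.07,.08),(.055,.065)):
            t=q&(Z>lo)&(Z<hi)
            if t.sum()>8: print("   z",lo,hi,t.sum(),W[t].mean(0).round(4),((np.nanmin(W[t],0)+np.nanmax(W[t],0))/2).round(4))
    # base corners at z 15
    b=ws&(Z>.009)&(Z<.020)&(im[...,0]>150)&(im[...,0]-im[...,2]>40)
    b=cv2.morphologyEx(b.astype(np.uint8),cv2.MORPH_OPEN,np.ones((3,3)))>0
    P=W[b][:,:2]; print("base",len(P),cv2.minAreaRect((P*1000).astype(np.float32)))
```

```text
top0 bench -0.0008270005016455116
[209 122  23  30 218] med [0.8131 0.0418 0.0232] max [0.857 0.071 0.028] min [0.768 0.014 0.02 ] [218.  38.  36.]
[412 144  14  27 190] med [ 0.753  -0.4951  0.0527] max [ 0.789 -0.489  0.082] min [ 0.733 -0.5    0.02 ] [ 8. 31. 83.]
   z 0.07 0.08 38 [ 0.7535 -0.4958  0.0755] [ 0.7608 -0.4952  0.0748]
   z 0.055 0.065 31 [ 0.7529 -0.4955  0.0599] [ 0.758  -0.4949  0.0597]
[308 155  23  29 423] med [ 0.6982 -0.2161  0.1109] max [ 0.724 -0.201  0.163] min [ 0.686 -0.239  0.021] [66. 32. 96.]
   z 0.145 0.17 102 [ 0.7052 -0.2204  0.1575] [ 0.7069 -0.221   0.1541]
   z 0.12 0.15 141 [ 0.7001 -0.2169  0.1306] [ 0.7054 -0.22    0.1336]
   z 0.07 0.08 17 [ 0.6934 -0.2124  0.0744] [ 0.6989 -0.2176  0.075 ]
   z 0.055 0.065 16 [ 0.6927 -0.2124  0.0602] [ 0.6968 -0.2147  0.0599]
[321 187  25  24 391] med [ 0.6276 -0.2484  0.1114] max [ 0.651 -0.235  0.163] min [ 0.615 -0.273  0.02 ] [164. 135.   7.]
   z 0.145 0.17 90 [ 0.6326 -0.2545  0.1576] [ 0.6338 -0.2547  0.1545]
   z 0.12 0.15 136 [ 0.6289 -0.2499  0.1306] [ 0.6329 -0.2541  0.1347]
   z 0.07 0.08 17 [ 
[... 3109 characters left out ...]
 567] med [0.5373 0.0538 0.041 ] max [0.574 0.07  0.063] min [0.503 0.03  0.02 ] [114.  75.  47.]
   z 0.055 0.065 95 [0.5375 0.0505 0.0583] [0.5386 0.0494 0.059 ]
[210 265  21  62 907] med [0.5536 0.2075 0.1005] max [0.594 0.255 0.14 ] min [0.526 0.143 0.021] [108. 111. 111.]
   z 0.12 0.15 181 [0.5367 0.2432 0.1332] [0.5381 0.241  0.13  ]
[ 244  282   44   37 1247] med [0.5004 0.1541 0.0543] max [0.546 0.172 0.078] min [0.466 0.11  0.02 ] [178. 176. 173.]
   z 0.07 0.08 302 [0.5002 0.1563 0.0753] [0.5004 0.1552 0.0742]
   z 0.055 0.065 285 [0.5025 0.1466 0.0597] [0.5058 0.1409 0.06  ]
base 3644 ((540.66015625, 3.832427978515625), (410.6652526855469, 364.34881591796875), 63.695762634277344)
```

Request:
step_arm:
  increments:
    - [[2.8,3.5,0.9],[0,0,6.5]]
    - [[2.8,3.5,0.9],[0,0,6.5]]
    - [[2.8,3.5,0.9],[0,0,6.5]]
    - [[2.8,3.5,0.9],[0,0,6.5]]
    - [[2.8,3.5,0.9],[0,0,6.5]]
    - [[2.8,3.5,0.9],[0,0,6.5]]
    - [[2.8,3.5,0.9],[0,0,6.5]]
    - [[2.8,3.5,0.9],[0,0,6.5]]
    - [[2.8,3.5,0.9],[0,0,6.5]]
    - [[2.8,3.5,0.9],[0,0,6.5]]
  fingers: 0.8

```text
clock: 1.1
tool_pos: [0.4877, -0.2382, 0.3289]
eef_rot: [0.74, 0.673, -0.0, -0.0]
contact_force: [1.0, -0.2, 0.2]
opening: 0.798
finger_force: 0.0
```

```bash
cat >> h.py <<'E'
from scipy.spatial.transform import Rotation as Ro
def st():
    s=r.get_state(); R=Ro.from_quat(s["eef_rot"]).as_matrix(); p=s["tool_pos"]
    print("t",round(s["clock"],2),"tcp",p.round(4),"grasp",(p-.019*R[:,2]).round(4),"y",R[:,1].round(3),"z",R[:,2].round(3),"q",s["q"].round(2),"F",s["contact_force"].round(1),"open",round(s["opening"],3),"ff",round(s["finger_force"],1)); return s,R
E
python3 - <<'E'
from h import *
from scipy.optimize import least_squares
st()
z=np.load("top0.npz")["W"].reshape(-1,3); z2=np.load("side0.npz")["W"].reshape(-1,3)
def circ(P,rad,g): 
    f=least_squares(lambda c:np.hypot(P[:,0]-c[0],P[:,1]-c[1])-rad,g,loss="soft_l1",f_scale=.001); return f.x.round(4),len(P),np.abs(f.fun).mean().round(4)
for nm,W in(("top",z),("side",z2)):
    s=W[(np.hypot(W[:,0]-.6205,W[:,1]+.176)<.035)&(W[:,2]>.03)]
    print(nm,"shaft",circ(s[s[:,2]<.122],.02,[.62,-.175]),"spig",circ(s[(s[:,2]>.134)&(s[:,2]<.155)],.012,[.62,-.175]), "top",s[s[:,2]>.157].mean(0).round(4))
    p=W[(W[:,2]>.071)&(W[:,2]<.08)&(np.hypot(W[:,0]-.5,W[:,1]-.156)<.045)]
    print(" plate",cv2.minAreaRect((p[:,:2]*1000).astype(np.float32)))
    h=W[(W[:,2]>.1)&(np.hypot(W[:,0]-.538,W[:,1]-.241)<.025)]; print(" handle",circ(h[h[:,2]<.133],.009,[.538,.241]),h[h[:,2]>.133].mean(0).round(4))
E
```

```text
t 1.1 tcp [ 0.4877 -0.2382  0.3289] grasp [ 0.4877 -0.2382  0.3479] y [ 0.996 -0.094 -0.001] z [-0.001 -0.    -1.   ] q [ 0.71  0.51 -0.55  1.68  0.3   1.04 -0.03] F [ 1.  -0.2  0.2] open 0.798 ff 0.0
top shaft (array([ 0.623 , -0.1763]), 124, np.float64(0.0003)) spig (array([ 0.6228, -0.1765]), 21, np.float64(0.0003)) top [ 0.6214 -0.176   0.1594]
 plate ((499.2915954589844, 156.04205322265625), (70.56038665771484, 10.762046813964844), 20.087581634521484)
 handle (array([0.5387, 0.2424]), 40, np.float64(0.0005)) [0.5382 0.2404 0.1365]
side shaft (array([ 0.6232, -0.1778]), 508, np.float64(0.0008)) spig (array([ 0.6231, -0.1776]), 79, np.float64(0.0009)) top [ 0.6222 -0.1748  0.16  ]
 plate ((500.7363586425781, 155.26516723632812), (69.75487518310547, 11.629730224609375), 19.384479522705078)
 handle (array([0.5394, 0.2396]), 174, np.float64(0.0004)) [0.5377 0.2418 0.1372]
```

Request:
step_arm:
  increments:
    - [[3,2.5,0.7],[0,0,8.5]]
    - [[3,2.5,0.7],[0,0,8.5]]
    - [[3,2.5,0.7],[0,0,8.4]]
    - [[2,1.5,0],[-7.52,-2.74,0]]
    - [[0,0,0],[-7.52,-2.74,0]]
    - [[0,0,0],[-7.52,-2.74,0]]
    - [[0,0,0],[-7.52,-2.74,0]]
    - [[0,0,0],[-7.52,-2.74,0]]
    - [[0,0,0],[-7.52,-2.74,0]]
    - [[0,0,0],[-7.52,-2.74,0]]

```text
clock: 2.1
tool_pos: [0.5975, -0.1487, 0.3506]
eef_rot: [0.507, 0.721, -0.268, 0.388]
contact_force: [0.0, 0.2, -0.3]
opening: 0.798
finger_force: 0.0
```

```bash
python3 -c "
from h import *
st()"
```

```text
t 2.1 tcp [ 0.5975 -0.1487  0.3506] grasp [ 0.592  -0.1339  0.3611] y [0.94  0.342 0.006] z [ 0.288 -0.781 -0.554] q [-0.15  0.6  -0.23  1.93  1.3   1.2  -0.9 ] F [ 0.   0.2 -0.3] open 0.798 ff 0.0
```

Request:
step_arm:
  increments:
    - [[1.0,-1.5,0],[-7.52,-2.74,0]]
    - [[1.0,-1.5,-1],[-7.52,-2.74,0]]
    - [[1.12,-1.48,-2],[0,0,0]]
    - [[0,0,-3],[0,0,0]]
    - [[0,0,-3],[0,0,0]]
    - [[0,0,-3],[0,0,0]]
    - [[0,0,-1],[0,0,0]]
    - [[0,0,0],[0,0,0]]
    - [[0,0,0],[0,0,0]]
    - [[0,0,0],[0,0,0]]

```text
clock: 3.1
tool_pos: [0.6287, -0.1946, 0.2214]
eef_rot: [0.466, 0.661, -0.336, 0.483]
contact_force: [0.4, 0.3, 1.1]
opening: 0.799
finger_force: 0.0
```

```bash
python3 -c "
from h import *
st(); snap('side','side1')"
```

```text
t 3.1 tcp [ 0.6287 -0.1946  0.2214] grasp [ 0.6225 -0.1776  0.2272] y [0.94  0.341 0.007] z [ 0.326 -0.894 -0.308] q [-0.21  0.98 -0.1   1.98  1.61  1.33 -1.38] F [0.4 0.3 1.1] open 0.799 ff 0.0
```

View pics/side1.png

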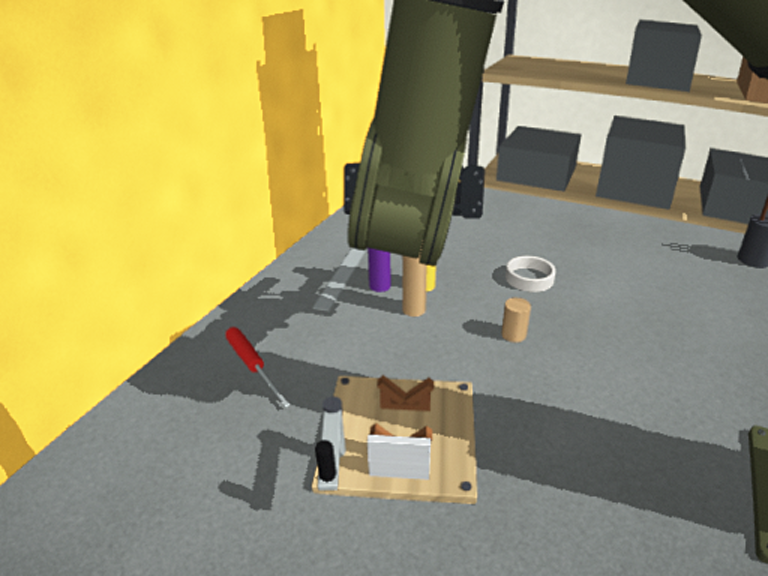

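The arm has tilted as planned, with the wrist elbow at about (400,240) behind the stem. Before descending I check the wrist's clearance.

```bash
python3 -c "
from h import *
W=np.load('side1.npz')['W'].reshape(-1,3);o=np.load('side0.npz')['W'].reshape(-1,3)
m=(np.abs(W-o).max(1)>.03)&(W[:,2]>.08)&(W[:,0]<.8)&(W[:,1]>-.14)
A=W[m]
for lo in np.arange(-.14,.3,.03):
    s=A[(A[:,1]>=lo)&(A[:,1]<lo+.03)]
    if len(s)>5: i=s[:,2].argmin(); print(round(lo,2),len(s),s[i].round(3), s[:,0].min().round(3),s[:,0].max().round(3))
"
```

```text
-0.14 594 [ 0.542 -0.128  0.216] 0.503 0.545
-0.11 29 [ 0.672 -0.081  0.277] 0.666 0.685
-0.08 202 [ 0.673 -0.06   0.224] 0.667 0.682
0.01 48 [0.252 0.035 0.461] 0.252 0.481
0.04 985 [0.511 0.06  0.294] 0.248 0.513
0.07 1686 [0.504 0.091 0.28 ] 0.259 0.537
0.1 8195 [0.486 0.11  0.278] 0.457 0.554
0.13 2146 [0.551 0.131 0.292] 0.475 0.559
```

Request:
step_arm:
  increments:
    - [[0,0,-2],[0,0,0]]
    - [[0,0.1,-2],[0,0,0]]
    - [[0,0,-2],[0,0,0]]
    - [[0,0,-2],[0,0,0]]
    - [[0,0,-2],[0,0,0]]
    - [[0,0,-1.5],[0,0,0]]
    - [[0,0,-1.5],[0,0,0]]
    - [[0,0,-1.2],[0,0,0]]
    - [[0,0,-1.2],[0,0,0]]
    - [[0,0,0],[0,0,0]]

```text
clock: 4.15
tool_pos: [0.628, -0.1934, 0.0642]
eef_rot: [0.465, 0.662, -0.336, 0.482]
contact_force: [0.9, 0.1, -0.2]
opening: 0.798
finger_force: 0.0
```

```bash
python3 -c "
from h import *
st(); snap('side','side2')"
```

```text
t 4.15 tcp [ 0.628  -0.1934  0.0642] grasp [ 0.6218 -0.1764  0.0701] y [0.94  0.341 0.003] z [ 0.325 -0.894 -0.309] q [-0.21  1.28 -0.1   1.89  1.68  1.35 -1.59] F [ 0.9  0.1 -0.2] open 0.798 ff 0.0
```

View pics/side2.png

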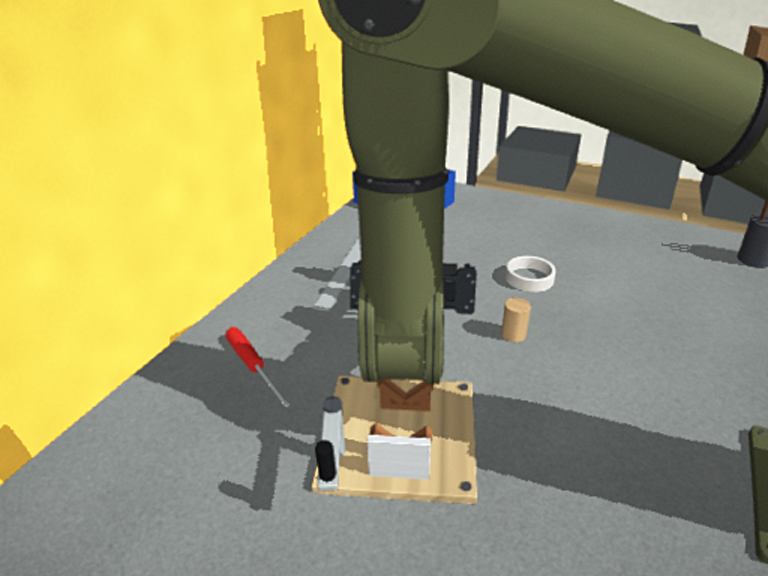

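The wrist clears the fixture and the force reads near zero, so I close on the stem.

Request:
step_arm:
  increments:
    - [[0,0,0],[0,0,0]]
    - [[0,0,0],[0,0,0]]
    - [[0,0,0],[0,0,0]]
    - [[0,0,0],[0,0,0]]
    - [[0,0,0],[0,0,0]]
    - [[0,0,0],[0,0,0]]
    - [[0,0,0],[0,0,0]]
    - [[0,0,0],[0,0,0]]
    - [[0,0,0],[0,0,0]]
    - [[0,0,0],[0,0,0]]
  fingers: 0.3
  grip_force: 35

```text
clock: 5.2
tool_pos: [0.6286, -0.1936, 0.0661]
eef_rot: [0.465, 0.661, -0.336, 0.483]
contact_force: [0.8, 0.2, 2.4]
opening: 0.424
finger_force: 35.0
```

Request:
step_arm:
  increments:
    - [[0,0,0.5],[0,0,0]]
    - [[0,0,1],[0,0,0]]
    - [[0,0,2],[0,0,0]]
    - [[0,0,3],[0,0,0]]
    - [[0,0,3],[0,0,0]]
    - [[0,0,3],[0,0,0]]
    - [[0,0,3],[0,0,0]]
    - [[0,0,3],[0,0,0]]
    - [[0,0,2],[0,0,0]]
    - [[0,0,0],[0,0,0]]

```text
clock: 6.2
tool_pos: [0.6284, -0.1937, 0.2738]
eef_rot: [0.466, 0.66, -0.335, 0.484]
contact_force: [1.0, -0.8, -1.6]
opening: 0.429
finger_force: 35.0
```

```bash
python3 -c "
from h import *
st()"
```

```text
t 6.2 tcp [ 0.6284 -0.1937  0.2738] grasp [ 0.6222 -0.1768  0.2796] y [0.94  0.34  0.009] z [ 0.326 -0.894 -0.308] q [-0.21  0.88 -0.11  1.98  1.57  1.33 -1.28] F [ 1.  -0.8 -1.6] open 0.429 ff 35.0
```

Request:
step_arm:
  increments:
    - [[-0.55,1.5,0],[4.7,1.71,0]]
    - [[-0.55,1.5,0],[4.7,1.71,0]]
    - [[-0.55,1.5,0],[4.7,1.71,0]]
    - [[-0.55,1.5,0],[4.7,1.71,0]]
    - [[-0.55,1.5,0],[4.7,1.71,0]]
    - [[-0.55,1.5,0],[4.7,1.71,0]]
    - [[-0.55,1.5,0],[4.7,1.71,0]]
    - [[-0.55,1.5,0],[4.7,1.71,0]]
    - [[-0.55,1.5,0],[4.7,1.71,0]]
    - [[-0.55,1.5,0],[4.7,1.71,0]]

```text
clock: 7.2
tool_pos: [0.5722, -0.0428, 0.2696]
eef_rot: [0.565, 0.803, -0.109, 0.154]
contact_force: [-0.7, -0.1, -1.2]
opening: 0.432
finger_force: 35.0
```

Request:
step_arm:
  increments:
    - [[-0.55,1.5,0],[4.7,1.71,0]]
    - [[-0.55,1.5,0],[4.7,1.71,0]]
    - [[-0.55,1.5,0],[4.7,1.71,0]]
    - [[-0.55,1.5,0],[4.7,1.71,0]]
    - [[-0.55,1.5,0],[4.7,1.71,0]]
    - [[-0.55,1.5,0],[4.7,1.71,0]]
    - [[-0.55,1.5,0],[4.7,1.71,0]]
    - [[-0.55,1.5,0],[4.7,1.71,0]]
    - [[0,0,0],[0,0,0]]
    - [[0,0,0],[0,0,0]]

```text
clock: 8.2
tool_pos: [0.5288, 0.0756, 0.2696]
eef_rot: [0.569, 0.808, 0.088, -0.128]
contact_force: [-0.3, 0.0, -0.7]
opening: 0.427
finger_force: 35.0
```

Run:
```python
from h import *
st(); im,W=snap('side','side3'); snap('top','top3')
```

```text
t 8.2 tcp [0.5288 0.0756 0.2696] grasp [0.5309 0.0701 0.2877] y [ 0.941  0.337 -0.003] z [-0.107  0.289 -0.951] q [ 0.44  0.71 -0.87  1.72  0.26  0.96 -0.11] F [-0.3  0.  -0.7] open 0.427 ff 35.0
```

View pics/side3.png

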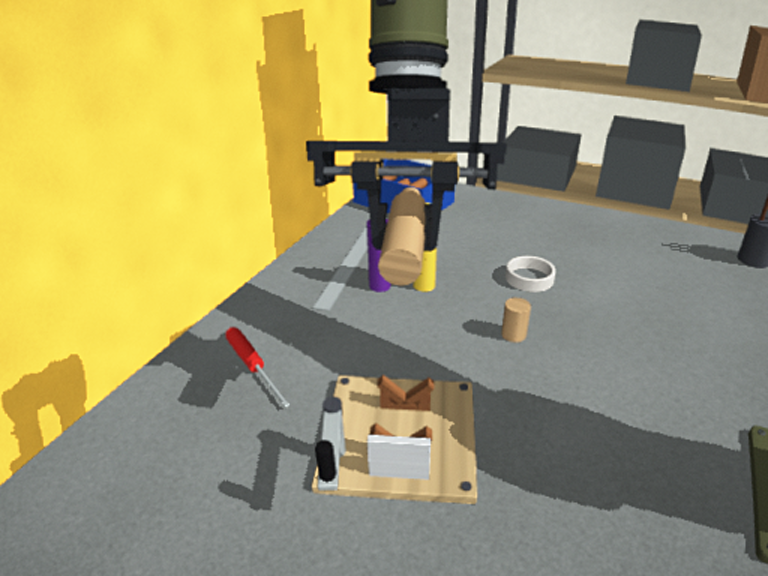

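The stem is held about level, with its foot at (402,265) facing the plate. I fit its axis from the depth data.

```bash
cat >> h.py <<'E'
from scipy.optimize import least_squares
YAW=np.radians(20); O=np.array([.5238,.0898,0]); RF=Ro.from_euler("z",YAW).as_matrix()
def stem(names,c):
    P=[]
    for n in names:
        z=np.load(n+".npz"); W=z["W"]; im=z["im"].astype(int)
        m=(im[...,0]-im[...,2]>35)&(im[...,0]>90)
        F=(W[m]-O)@RF; g=np.array(c); 
        k=(abs(F[:,0]-g[0])<.035)&(abs(F[:,2]-g[2])<.035)&(abs(F[:,1]-g[1])<.12)&(F[:,2]>.052); F=F[k]; P.append(F)
        print(n,len(F),"y ext",np.percentile(F[:,1],[.5,99.5]).round(4)); 
    F=np.vstack(P); ym=np.percentile(F[:,1],99); S=F[(F[:,1]<ym-.006)&(F[:,1]>ym-.125)]
    f=least_squares(lambda p:np.hypot(S[:,0]-p[0]-p[1]*(S[:,1]-g[1]),S[:,2]-p[2]-p[3]*(S[:,1]-g[1]))-.02,[g[0],0,g[2],0],loss="soft_l1",f_scale=.001)
    print("fixture frame: x,z at y=",g[1],f.x[[0,2]].round(4),"slope x,z deg",np.degrees(f.x[[1,3]]).round(2),"res",abs(f.fun).mean().round(4))
E
python3 - <<'E'
from h import *
s,R=st(); gp=((s["tool_pos"]-.019*R[:,2])-O)@RF; print("grasp fix",gp.round(4))
stem(["side3"],gp); stem(["top3"],gp)
E
```

```text
t 8.3 tcp [0.5291 0.0765 0.2705] grasp [0.5311 0.071  0.2886] y [ 0.941  0.338 -0.002] z [-0.105  0.289 -0.952] q [ 0.44  0.71 -0.87  1.71  0.26  0.96 -0.11] F [-0.4 -0.1 -0.7] open 0.43 ff 35.0
grasp fix [ 0.0004 -0.0201  0.2886]
side3 1498 y ext [-0.1052  0.0528]
fixture frame: x,z at y= -0.02014600900401193 [-0.0004  0.2865] slope x,z deg [ 0.27 -0.12] res 0.0004
top3 586 y ext [-0.0018  0.0521]
fixture frame: x,z at y= -0.02014600900401193 [2.000e-04 2.861e-01] slope x,z deg [-0.55 -0.46] res 0.0007
```

Request:
step_arm:
  increments:
    - [[0,0,-1.5],[0,0,0]]
    - [[0,0,-3],[0,0,0]]
    - [[0,0,-3],[0,0,0]]
    - [[0,0,-3],[0,0,0]]
    - [[0,0,-3],[0,0,0]]
    - [[0,0,-3],[0,0,0]]
    - [[0,0,-2],[0,0,0]]
    - [[0,0,-1.5],[0,0,0]]
    - [[0,0,-1],[0,0,0]]
    - [[0,0,0],[0,0,0]]

```text
clock: 9.3
tool_pos: [0.529, 0.0765, 0.0601]
eef_rot: [0.568, 0.808, 0.089, -0.128]
contact_force: [0.4, 0.1, -1.4]
opening: 0.429
finger_force: 35.0
```

Run:
```python
from h import *
s,R=st(); gp=((s["tool_pos"]-.019*R[:,2])-O)@RF; print("grasp fix",gp.round(4))
snap('side','side4'); snap('top','top4')
stem(["side4"],gp); stem(["top4"],gp)
```

```text
t 9.3 tcp [0.529  0.0765 0.0601] grasp [0.5311 0.071  0.0782] y [ 0.941  0.338 -0.002] z [-0.106  0.29  -0.951] q [ 0.33  0.99 -0.67  1.86  0.48  0.54 -0.19] F [ 0.4  0.1 -1.4] open 0.429 ff 35.0
grasp fix [ 0.0004 -0.0201  0.0782]
side4 1311 y ext [-0.1016  0.0527]
fixture frame: x,z at y= -0.02011452660573019 [-0.      0.0766] slope x,z deg [0.02 0.06] res 0.0013
top4 458 y ext [-0.005   0.0529]
fixture frame: x,z at y= -0.02011452660573019 [0.0005 0.0777] slope x,z deg [-0.54 -1.78] res 0.0028
```

View pics/side4.png

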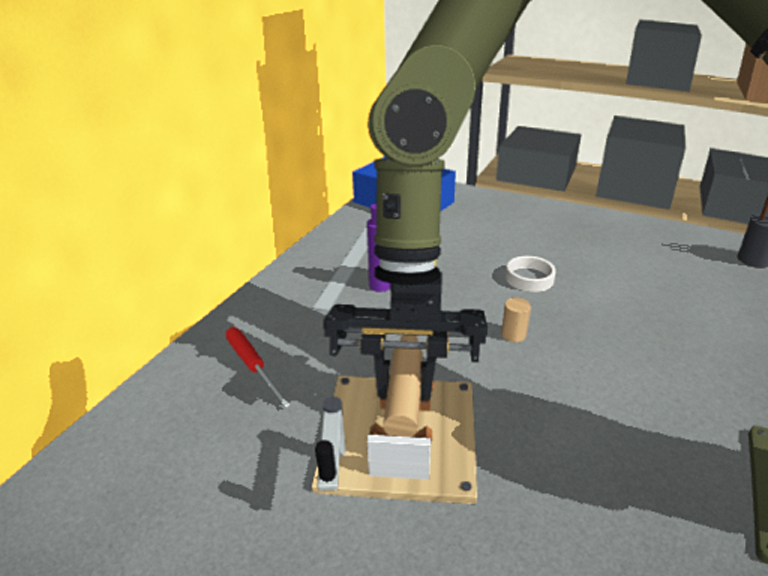

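The stem hangs over the V about 16 mm above its seat, with the foot behind the plate at (402,425). I lower it slowly.

Request:
step_arm:
  increments:
    - [[0,0,-0.3],[0,0,0]]
    - [[0,0,-0.3],[0,0,0]]
    - [[0,0,-0.3],[0,0,0]]
    - [[0,0,-0.2],[0,0,0]]
    - [[0,0,-0.1],[0,0,0]]
    - [[0,0,-0.1],[0,0,0]]
    - [[0,0,-0.1],[0,0,0]]
    - [[0,0,0],[0,0,0]]
    - [[0,0,0],[0,0,0]]
    - [[0,0,0],[0,0,0]]

```text
clock: 10.4
tool_pos: [0.5294, 0.0765, 0.0468]
eef_rot: [0.568, 0.808, 0.09, -0.128]
contact_force: [0.2, -0.0, -1.6]
opening: 0.433
finger_force: 35.0
```

Request:
step_arm:
  increments:
    - [[0,0,-0.1],[0,0,0]]
    - [[0,0,0],[0,0,0]]
    - [[0,0,0],[0,0,0]]
    - [[0,0,0],[0,0,0]]
    - [[0,0,0],[0,0,0]]
    - [[0,0,0],[0,0,0]]
    - [[0,0,0],[0,0,0]]
    - [[0,0,0],[0,0,0]]
    - [[0,0,0],[0,0,0]]
    - [[0,0,0],[0,0,0]]

```text
clock: 11.4
tool_pos: [0.5294, 0.0765, 0.0458]
eef_rot: [0.568, 0.808, 0.09, -0.128]
contact_force: [0.0, 0.3, -1.5]
opening: 0.431
finger_force: 35.0
```

Request:
step_arm:
  increments:
    - [[0,0,-0.1],[0,0,0]]
    - [[0,0,0],[0,0,0]]
    - [[0,0,0],[0,0,0]]
    - [[0,0,0],[0,0,0]]
    - [[0,0,0],[0,0,0]]
    - [[0,0,0],[0,0,0]]
    - [[0,0,0],[0,0,0]]
    - [[0,0,0],[0,0,0]]
    - [[0,0,0],[0,0,0]]
    - [[0,0,0],[0,0,0]]

```text
clock: 12.4
tool_pos: [0.5294, 0.0765, 0.0447]
eef_rot: [0.568, 0.808, 0.09, -0.128]
contact_force: [-0.9, 0.3, -1.3]
opening: 0.426
finger_force: 35.0
```

Request:
step_arm:
  increments:
    - [[0,0,-0.05],[0,0,0]]
    - [[0,0,0],[0,0,0]]
    - [[0,0,0],[0,0,0]]
    - [[0,0,0],[0,0,0]]
    - [[0,0,0],[0,0,0]]
    - [[0,0,-0.05],[0,0,0]]
    - [[0,0,0],[0,0,0]]
    - [[0,0,0],[0,0,0]]
    - [[0,0,0],[0,0,0]]
    - [[0,0,0],[0,0,0]]

```text
clock: 13.4
tool_pos: [0.5294, 0.0765, 0.0438]
eef_rot: [0.568, 0.808, 0.09, -0.128]
contact_force: [-0.5, -0.3, -1.0]
opening: 0.429
finger_force: 35.0
```

Request:
step_arm:
  increments:
    - [[0,0,-0.1],[0,0,0]]
    - [[0,0,0],[0,0,0]]
    - [[0,0,0],[0,0,0]]
    - [[0,0,0],[0,0,0]]
    - [[0,0,0],[0,0,0]]
    - [[0,0,0],[0,0,0]]
    - [[0,0,0],[0,0,0]]
    - [[0,0,0],[0,0,0]]
    - [[0,0,0],[0,0,0]]
    - [[0,0,0],[0,0,0]]

```text
clock: 14.4
tool_pos: [0.5295, 0.0766, 0.0429]
eef_rot: [0.568, 0.808, 0.09, -0.128]
contact_force: [0.2, -1.1, 3.3]
opening: 0.425
finger_force: 35.0
```

Run:
```python
from h import *
s,R=st(); gp=((s["tool_pos"]-.019*R[:,2])-O)@RF; print("grasp fix",gp.round(4),s["moment"].round(3))
snap('side','side5'); gp[2]=.062
stem(["side5"],gp)
```

```text
t 14.4 tcp [0.5295 0.0766 0.0429] grasp [0.5315 0.0711 0.0609] y [ 0.941  0.338 -0.   ] z [-0.105  0.291 -0.951] q [ 0.32  1.02 -0.64  1.87  0.5   0.51 -0.19] F [ 0.2 -1.1  3.3] open 0.425 ff 35.0
grasp fix [ 0.0008 -0.0202  0.0609] [-0.155 -0.194  0.122]
side5 1173 y ext [-0.1014  0.0525]
fixture frame: x,z at y= -0.02022051883490462 [0.0004 0.0595] slope x,z deg [0.07 0.61] res 0.0011
```

Contact is made at the expected seat height of about 60 mm. I slide the stem towards the plate.

Request:
step_arm:
  increments:
    - [[-0.068,0.188,0],[0,0,0]]
    - [[-0.068,0.188,0],[0,0,0]]
    - [[-0.068,0.188,0],[0,0,0]]
    - [[-0.068,0.188,0],[0,0,0]]
    - [[-0.068,0.188,0],[0,0,0]]
    - [[0,0,0],[0,0,0]]
    - [[0,0,0],[0,0,0]]
    - [[0,0,0],[0,0,0]]
    - [[0,0,0],[0,0,0]]
    - [[0,0,0],[0,0,0]]

```text
clock: 15.45
tool_pos: [0.5265, 0.0848, 0.0428]
eef_rot: [0.569, 0.808, 0.089, -0.127]
contact_force: [0.7, -3.8, 6.8]
opening: 0.423
finger_force: 35.0
```

Request:
step_arm:
  increments:
    - [[-0.034,0.094,0],[0,0,0]]
    - [[0,0,0],[0,0,0]]
    - [[0,0,0],[0,0,0]]
    - [[-0.034,0.094,0],[0,0,0]]
    - [[0,0,0],[0,0,0]]
    - [[0,0,0],[0,0,0]]
    - [[0,0,0],[0,0,0]]
    - [[0,0,0],[0,0,0]]
    - [[0,0,0],[0,0,0]]
    - [[0,0,0],[0,0,0]]

```text
clock: 16.45
tool_pos: [0.5259, 0.0863, 0.0428]
eef_rot: [0.569, 0.808, 0.089, -0.127]
contact_force: [0.6, -4.5, 7.0]
opening: 0.43
finger_force: 35.0
```

Request:
step_arm:
  increments:
    - [[-0.034,0.094,0.03],[0,0,0]]
    - [[0,0,0],[0,0,0]]
    - [[0,0,0],[0,0,0]]
    - [[0,0,0],[0,0,0]]
    - [[-0.034,0.094,0],[0,0,0]]
    - [[0,0,0],[0,0,0]]
    - [[0,0,0],[0,0,0]]
    - [[0,0,0],[0,0,0]]
    - [[0,0,0],[0,0,0]]
    - [[0,0,0],[0,0,0]]

```text
clock: 17.45
tool_pos: [0.5253, 0.088, 0.0429]
eef_rot: [0.569, 0.808, 0.089, -0.127]
contact_force: [1.5, -6.0, 4.3]
opening: 0.431
finger_force: 35.0
```

Request:
step_arm:
  increments:
    - [[-0.034,0.094,0],[0,0,0]]
    - [[0,0,0],[0,0,0]]
    - [[0,0,0],[0,0,0]]
    - [[0,0,0],[0,0,0]]
    - [[0,0,0],[0,0,0]]
    - [[0,0,0],[0,0,0]]
    - [[0,0,0],[0,0,0]]
    - [[0,0,0],[0,0,0]]
    - [[0,0,0],[0,0,0]]
    - [[0,0,0],[0,0,0]]

```text
clock: 18.45
tool_pos: [0.5253, 0.0881, 0.0428]
eef_rot: [0.569, 0.807, 0.089, -0.127]
contact_force: [3.3, -9.4, 5.7]
opening: 0.43
finger_force: 35.0
```

Run:
```python
from h import *
s,R=st(); gp=((s["tool_pos"]-.019*R[:,2])-O)@RF; print("grasp fix",gp.round(4),s["moment"].round(3))
snap('side','side6'); snap('top','top6'); gp[2]=.062
stem(["side6"],gp);stem(["top6"],gp)
```

```text
t 18.45 tcp [0.5253 0.0881 0.0428] grasp [0.5273 0.0826 0.0609] y [ 0.942  0.336 -0.001] z [-0.103  0.287 -0.952] q [ 0.29  1.01 -0.63  1.88  0.5   0.48 -0.22] F [ 3.3 -9.4  5.7] open 0.43 ff 35.0
grasp fix [ 0.0008 -0.008   0.0609] [-1.604 -0.584  0.257]
side6 1086 y ext [-0.0885  0.0639]
fixture frame: x,z at y= -0.00795594270063787 [0.0004 0.0595] slope x,z deg [0.02 0.7 ] res 0.0012
top6 439 y ext [0.0083 0.0644]
fixture frame: x,z at y= -0.00795594270063787 [-0.0001  0.0588] slope x,z deg [ 0.3  -0.58] res 0.0022
```

The push force rose to 10 N with no further motion and the foot at y ≈ 65 mm, so it is butted. I release and retreat upwards.

Request:
step_arm:
  increments:
    - [[0,0,0],[0,0,0]]
    - [[0,0,0],[0,0,0]]
    - [[0,0,0],[0,0,0]]
    - [[0,0,0],[0,0,0]]
    - [[0,0,0],[0,0,0]]
    - [[0,0,0],[0,0,0]]
    - [[0,0,0],[0,0,0]]
    - [[0,0,0],[0,0,0]]
    - [[0,0,0],[0,0,0]]
    - [[0,0,0],[0,0,0]]
  fingers: 0.75

```text
clock: 19.55
tool_pos: [0.5243, 0.0906, 0.0431]
eef_rot: [0.568, 0.808, 0.09, -0.128]
contact_force: [0.4, -1.0, -0.1]
opening: 0.747
finger_force: 0.0
```

Request:
step_arm:
  increments:
    - [[0,0,0.5],[0,0,0]]
    - [[0,0,1],[0,0,0]]
    - [[0,0,2],[0,0,0]]
    - [[0,0,3],[0,0,0]]
    - [[0,0,3],[0,0,0]]
    - [[0,0,3],[0,0,0]]
    - [[0,0,4],[0,0,0]]
    - [[0,0,4],[-4.7,-1.71,0]]
    - [[0,0,2],[-4.7,-1.71,0]]
    - [[0,0,0],[-4.7,-1.71,0]]

```text
clock: 20.55
tool_pos: [0.526, 0.0917, 0.2725]
eef_rot: [0.575, 0.817, 0.017, -0.017]
contact_force: [0.7, 0.5, -0.5]
opening: 0.754
finger_force: 0.0
```

Run:
```python
from h import *
s,R=st()
snap('side','side7'); im,W=snap('top','top7'); gp=[0,-.015,.062]
stem(["side7"],gp);stem(["top7"],gp)
W=W.reshape(-1,3);h=W[(W[:,2]>.1)&(W[:,2]<.15)&(np.hypot(W[:,0]-.538,W[:,1]-.241)<.04)];print(h.mean(0))
```

```text
t 20.55 tcp [0.526  0.0917 0.2725] grasp [0.5262 0.0908 0.2915] y [0.941 0.337 0.009] z [-0.008  0.048 -0.999] q [ 0.21  0.6  -0.72  1.78  0.42  0.91 -0.34] F [ 0.7  0.5 -0.5] open 0.754 ff 0.0
side7 1279 y ext [-0.0938  0.0637]
fixture frame: x,z at y= -0.015 [0.0005 0.0595] slope x,z deg [-0.21  0.57] res 0.0015
top7 623 y ext [-0.0942  0.003 ]
fixture frame: x,z at y= -0.015 [0.0006 0.0604] slope x,z deg [-1.37  7.14] res 0.0028
[nan nan nan]<stdin>:5: RuntimeWarning: Mean of empty slice.
  ret = um.true_divide(
```

View pics/side7.png

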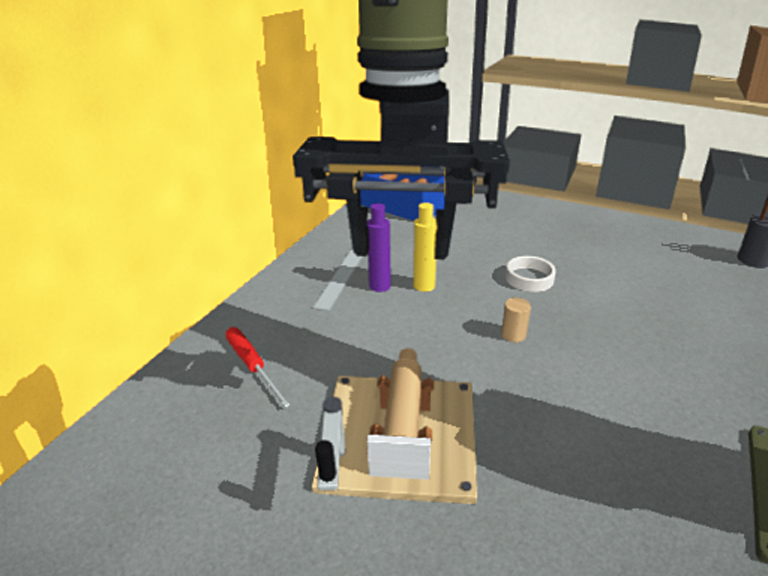

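The stem lies seated in both saddles, with its foot at the plate (400,437) and its spigot pointing away at (407,355). The keeper is untouched, with its handle at (326,460). Next I place the fingers around the handle.

Request:
step_arm:
  increments:
    - [[0.25,3,0],[-2.6,-0.95,0]]
    - [[0.25,3,0],[0,0,7.5]]
    - [[0.25,3,-1],[0,0,0]]
    - [[0.25,3,-2],[0,0,0]]
    - [[0.25,3,-3],[0,0,0]]
    - [[0,0,-2],[0,0,0]]
    - [[0,0,0],[0,0,0]]
    - [[0,0,0],[0,0,0]]
    - [[0,0,0],[0,0,0]]
    - [[0,0,0],[0,0,0]]
  fingers: 0.5
  grip_force: 5

```text
clock: 21.65
tool_pos: [0.5376, 0.24, 0.1892]
eef_rot: [0.521, 0.853, 0.002, -0.001]
contact_force: [-0.1, 1.3, 0.5]
opening: 0.503
finger_force: 0.0
```

Run:
```python
from h import *
s,R=st()
im,W=snap('side','side8')
```

```text
t 21.65 tcp [0.5376 0.24   0.1892] grasp [0.5376 0.2399 0.2082] y [0.89  0.456 0.002] z [ 0.     0.004 -1.   ] q [-0.14  0.77 -0.63  1.72  0.57  0.85 -0.55] F [-0.1  1.3  0.5] open 0.503 ff 0.0
```

Request:
step_arm:
  increments:
    - [[0.1,0.1,-2],[0,0,0]]
    - [[0,0,-1.5],[0,0,0]]
    - [[0,0,-1.5],[0,0,0]]
    - [[0,0,-1.5],[0,0,0]]
    - [[0,0,-1.3],[0,0,0]]
    - [[0,0,-1],[0,0,0]]
    - [[0,0,0],[0,0,0]]
    - [[0,0,0],[0,0,0]]
    - [[0,0,0],[0,0,0]]
    - [[0,0,0],[0,0,0]]

```text
clock: 22.7
tool_pos: [0.5382, 0.2419, 0.1007]
eef_rot: [0.521, 0.854, 0.002, -0.001]
contact_force: [-0.2, -0.7, 0.1]
opening: 0.502
finger_force: 0.0
```

Request:
step_arm:
  increments:
    - [[0,0,0],[0,0,0]]
    - [[0,0,0],[0,0,0]]
    - [[0,0,0],[0,0,0]]
    - [[0,0,0],[0,0,0]]
    - [[0,0,0],[0,0,0]]
    - [[0,0,0],[0,0,0]]
    - [[0,0,0],[0,0,0]]
    - [[0,0,0],[0,0,0]]
    - [[0,0,0],[0,0,0]]
    - [[0,0,0],[0,0,0]]
  fingers: 0.27

```text
clock: 23.7
tool_pos: [0.5377, 0.2416, 0.1]
eef_rot: [0.521, 0.854, 0.001, -0.002]
contact_force: [0.6, -0.4, -0.5]
opening: 0.268
finger_force: 0.0
```

Run:
```python
from h import *
s,R=st()
im,W=snap('side','side9')
cv2.imwrite("pics/c9.png",cv2.resize(im[180:360,150:330,::-1],(580,580),interpolation=cv2.INTER_CUBIC))
P=np.array([.5826,.1559]);p0=s["tool_pos"][:2];a0=np.arctan2(*(p0-P)[::-1]);print(np.degrees(a0),np.linalg.norm(p0-P))
a=np.radians(np.linspace(117.5,200,19));p=P+.096*np.c_[np.cos(a),np.sin(a)];print((np.diff(p,axis=0)*100).round(2).tolist(),p[-1])
```

```text
t 23.7 tcp [0.5377 0.2416 0.1   ] grasp [0.5377 0.2415 0.119 ] y [0.889 0.458 0.   ] z [-0.001  0.004 -1.   ] q [-0.19  0.88 -0.54  1.77  0.68  0.68 -0.65] F [ 0.6 -0.4 -0.5] open 0.268 ff 0.0
117.6396395305647 0.09674498657691322
[[-0.67, -0.38], [-0.63, -0.43], [-0.6, -0.48], [-0.56, -0.53], [-0.51, -0.57], [-0.47, -0.61], [-0.41, -0.65], [-0.36, -0.68], [-0.31, -0.7], [-0.25, -0.73], [-0.19, -0.74], [-0.13, -0.76], [-0.07, -0.76], [-0.01, -0.77], [0.05, -0.77], [0.11, -0.76], [0.17, -0.75], [0.23, -0.73]] [0.49238951 0.12306607]
```

View pics/c9.png

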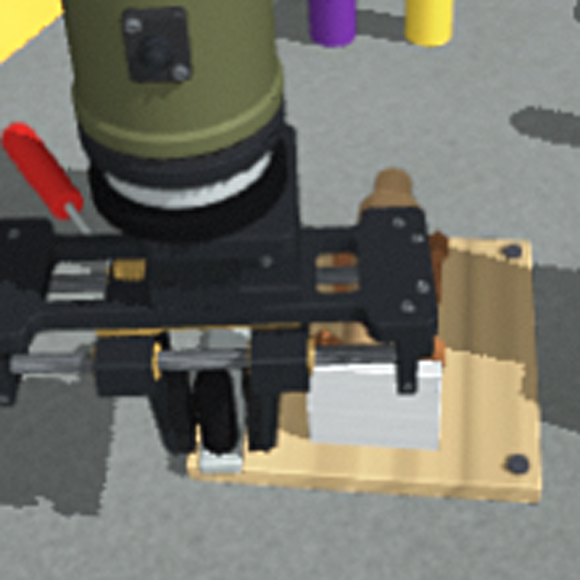

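The crop shows the handle at (218,410) between both fingers. I swing it along the arc.

Request:
step_arm:
  increments:
    - [[-0.67,-0.38,0],[0,0,4.58]]
    - [[-0.63,-0.43,0],[0,0,4.58]]
    - [[-0.6,-0.48,0],[0,0,4.58]]
    - [[-0.56,-0.53,0],[0,0,4.58]]
    - [[-0.51,-0.57,0],[0,0,4.58]]
    - [[-0.47,-0.61,0],[0,0,4.58]]
    - [[-0.41,-0.65,0],[0,0,4.58]]
    - [[-0.36,-0.68,0],[0,0,4.58]]
    - [[-0.31,-0.7,0],[0,0,4.58]]
    - [[-0.25,-0.73,0],[0,0,4.58]]

```text
clock: 24.75
tool_pos: [0.4901, 0.1844, 0.1002]
eef_rot: [0.146, 0.989, 0.001, -0.002]
contact_force: [-0.2, 0.6, -0.3]
opening: 0.271
finger_force: 0.4
```

Request:
step_arm:
  increments:
    - [[-0.19,-0.74,0],[0,0,4.58]]
    - [[-0.13,-0.76,0],[0,0,4.58]]
    - [[-0.07,-0.76,0],[0,0,4.58]]
    - [[-0.01,-0.77,0],[0,0,4.58]]
    - [[0.05,-0.77,0],[0,0,4.58]]
    - [[0.11,-0.76,0],[0,0,4.58]]
    - [[0.17,-0.75,0],[0,0,4.58]]
    - [[0.11,-0.36,0],[0,0,4.58]]
    - [[0,0,0],[0,0,0]]
    - [[0,0,0],[0,0,0]]

```text
clock: 25.75
tool_pos: [0.4905, 0.1274, 0.1001]
eef_rot: [-0.17, 0.985, 0.0, -0.002]
contact_force: [0.2, 0.2, -0.8]
opening: 0.267
finger_force: 0.0
```

Run:
```python
from h import *
s,R=st()
```

```text
t 25.75 tcp [0.4905 0.1274 0.1001] grasp [0.4906 0.1274 0.1191] y [-0.335  0.942  0.001] z [-0.004 -0.    -1.   ] q [ 0.15  0.91 -0.85  2.01  1.05  0.75  0.54] F [ 0.2  0.2 -0.8] open 0.267 ff 0.0
```

Request:
step_arm:
  increments:
    - [[0.08,-0.22,0],[0,0,0]]
    - [[0.06,-0.16,0],[0,0,0]]
    - [[0.04,-0.12,0],[0,0,0]]
    - [[0.03,-0.1,0],[0,0,0]]
    - [[0,0,0],[0,0,0]]
    - [[0,0,0],[0,0,0]]
    - [[0,0,0],[0,0,0]]
    - [[0,0,0],[0,0,0]]
    - [[0,0,0],[0,0,0]]
    - [[0,0,0],[0,0,0]]

```text
clock: 26.75
tool_pos: [0.4926, 0.1213, 0.1]
eef_rot: [-0.171, 0.985, -0.0, -0.002]
contact_force: [1.1, -0.8, 0.1]
opening: 0.27
finger_force: 0.0
```

Request:
step_arm:
  increments:
    - [[0.04,-0.1,0],[0,0,0]]
    - [[0,0,0],[0,0,0]]
    - [[0,0,0],[0,0,0]]
    - [[0.04,-0.1,0],[0,0,0]]
    - [[0,0,0],[0,0,0]]
    - [[0,0,0],[0,0,0]]
    - [[0,0,0],[0,0,0]]
    - [[0,0,0],[0,0,0]]
    - [[0,0,0],[0,0,0]]
    - [[0,0,0],[0,0,0]]

```text
clock: 27.75
tool_pos: [0.4934, 0.1193, 0.1]
eef_rot: [-0.171, 0.985, -0.0, -0.002]
contact_force: [-0.5, 0.5, -0.6]
opening: 0.27
finger_force: 0.0
```

Request:
step_arm:
  increments:
    - [[0.04,-0.1,0],[0,0,0]]
    - [[0,0,0],[0,0,0]]
    - [[0,0,0],[0,0,0]]
    - [[0.04,-0.1,0],[0,0,0]]
    - [[0,0,0],[0,0,0]]
    - [[0,0,0],[0,0,0]]
    - [[0,0,0],[0,0,0]]
    - [[0,0,0],[0,0,0]]
    - [[0,0,0],[0,0,0]]
    - [[0,0,0],[0,0,0]]

```text
clock: 28.75
tool_pos: [0.4936, 0.1189, 0.1001]
eef_rot: [-0.172, 0.985, 0.001, -0.002]
contact_force: [-3.1, 4.7, -1.3]
opening: 0.273
finger_force: 2.6
```

Run:
```python
from h import *
s,R=st()
im,W=snap('side','side10')
cv2.imwrite("pics/c10.png",cv2.resize(im[180:360,150:330,::-1],(580,580),interpolation=cv2.INTER_CUBIC))
```

```text
t 28.75 tcp [0.4936 0.1189 0.1001] grasp [0.4937 0.1188 0.1191] y [-0.338  0.941  0.003] z [-0.004  0.002 -1.   ] q [ 0.17  0.91 -0.85  2.01  1.04  0.75  0.57] F [-3.1  4.7 -1.3] open 0.273 ff 2.6
```

View pics/c10.png

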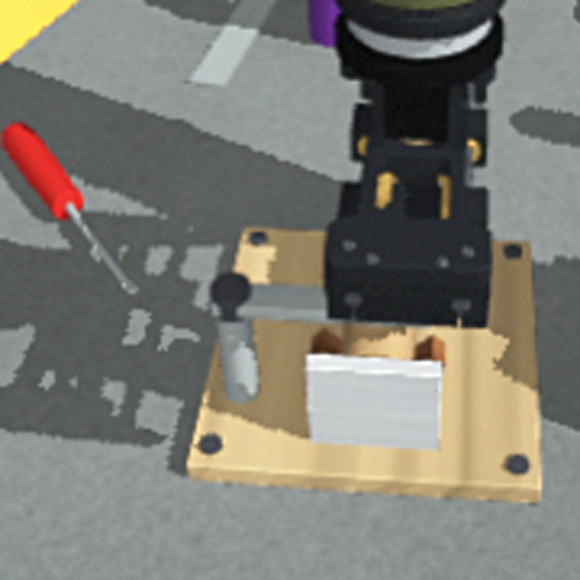

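The keeper lies across the stem, from the pivot at (232,290) to behind the gripper, and the push force rose as motion stopped at the predicted closed position. I open and retreat.

Request:
step_arm:
  increments:
    - [[0,0,0],[0,0,0]]
    - [[0,0,0],[0,0,0]]
    - [[0,0,0],[0,0,0]]
    - [[0,0,0],[0,0,0]]
    - [[0,0,0],[0,0,0]]
    - [[0,0,0],[0,0,0]]
    - [[0,0,0],[0,0,0]]
    - [[0,0,0],[0,0,0]]
    - [[0,0,0],[0,0,0]]
    - [[0,0,0],[0,0,0]]
  fingers: 0.55

```text
clock: 29.8
tool_pos: [0.4942, 0.1173, 0.1]
eef_rot: [-0.171, 0.985, -0.0, -0.002]
contact_force: [0.6, -0.5, -0.3]
opening: 0.551
finger_force: 0.0
```

Request:
step_arm:
  increments:
    - [[0,0,1],[0,0,0]]
    - [[0,0,2],[0,0,0]]
    - [[0,0,3],[0,0,0]]
    - [[0,0,4],[0,0,0]]
    - [[0,0,4],[0,0,0]]
    - [[-1,-3,3],[0,0,0]]
    - [[-1,-4,2],[0,0,0]]
    - [[-1,-4,0],[0,0,0]]
    - [[0,-4,0],[0,0,0]]
    - [[0,-3,0],[0,0,0]]

```text
clock: 30.8
tool_pos: [0.4634, -0.0653, 0.2907]
eef_rot: [-0.17, 0.985, -0.001, -0.002]
contact_force: [0.1, -0.4, 0.5]
opening: 0.546
finger_force: 0.0
```

Run:
```python
from h import *
s,R=st()
im,W=snap('side','side11'); snap('top','top11')
stem(["side11"],[0,-.015,.062])
for n in("side11","top11"):
    V=np.load(n+".npz")["W"].reshape(-1,3);F=(V-O)@RF
    h=F[(F[:,2]>.1)&(F[:,2]<.145)&(np.hypot(F[:,0]+.018,F[:,1]-.042)<.03)];t=h[h[:,2]>.132]
    print(n,"handle",len(h),h.mean(0).round(4),t.mean(0).round(4))
```

```text
t 30.8 tcp [ 0.4634 -0.0653  0.2907] grasp [ 0.4635 -0.0653  0.3097] y [-0.335  0.942 -0.001] z [-0.004 -0.002 -1.   ] q [ 0.74  0.62 -1.16  1.92  0.67  1.05  1.21] F [ 0.1 -0.4  0.5] open 0.546 ff 0.0
side11 852 y ext [-0.094   0.0639]
fixture frame: x,z at y= -0.015 [0.0003 0.0595] slope x,z deg [-0.2   0.41] res 0.0021
side11 handle 240 [-0.0175  0.0461  0.1238] [-0.0177  0.0438  0.1368]
top11 handle 75 [-0.0198  0.0397  0.1298] [-0.0187  0.0418  0.1367]
```

View pics/side11.png

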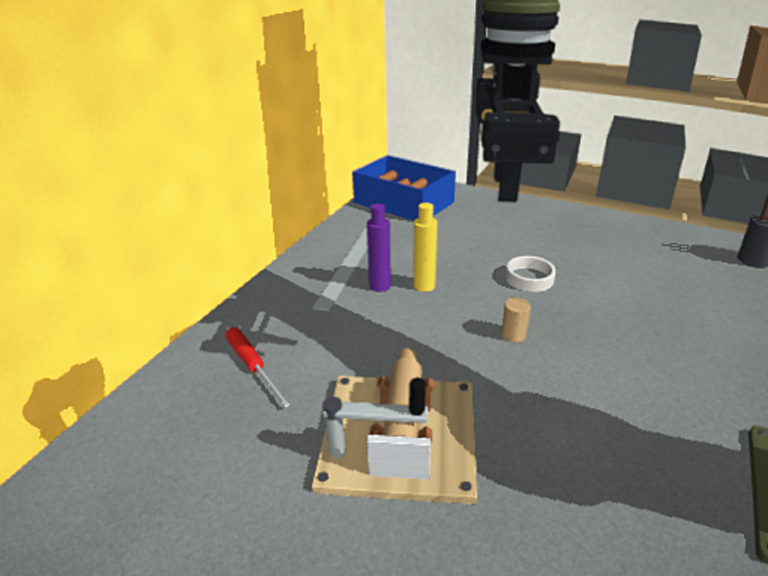

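The keeper lies across the stem with its handle at (417,395), which measures fixture (-18,42) mm, exactly the closed position. The stem is seated and the bystanders are where they were.

```bash
python3 -c "
from plant import r
print(r.finish_job())"
```

```text
the job is handed in; nothing more can be done
None
```

The job is handed in at about 31 s on the robot's clock: the stem lies in both V saddles with its foot against the end plate, the keeper is closed on its stop across it, and the other things were not moved.

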